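# Put the micrometer away and snap its case shut

## Task

Put the digital micrometer away: lay it gently, without dropping it, into the fitted recess of its open case, display up and with the thimble in the narrow end of the recess. Then swing the case's lid over and press its front edge down past the snap catch until the lid is fully shut and stays shut. Leave everything else on the bench where it is.

Things in the scene. Friction and masses are not known exactly. Their poses are not given: they have to be found in the camera images.
- micrometer: The digital micrometer, 22 mm thick, about 270 g. Origin on its underside in the middle of the grip section, near its centre of mass; y along the spindle. There it is 54 mm across x with flat parallel sides (y -14 to 12): display housing at -x, steel boss at +x. The 19 mm thimble (line x = 17) reaches to y = -82 mm, the U frame with the anvil to y = 70 mm (x -25 to 25). z is up, display up.
- case: The dark grey open case, 124 mm (x) by 190 mm (y), fixed to the bench. Origin: centre of its underside; front -x, lid hinged along its far +x edge. Rim 30 mm up; foam inside, top 27 mm up, with the recess 10 mm deep. Laid right, the micrometer has the case's axes: housing to the front (-x), thimble to -y. The lid cannot shut on a micrometer lying on top of the foam.
- nest (a point): Where the micrometer's origin belongs: on the recess floor, 17 mm above the bench, at x 0, y +6 mm in the case; axes as the case. The recess leaves 6 mm all round the micrometer's outline; the thimble end is narrow. Finger wells as deep as the recess, 40 mm wide (y +-20 from here), reach x +-56 mm. The laid micrometer's top is 39 mm above the bench.
- lid (a joint): Lid angle, rad: 0 shut, starts at 1.75 to 1.92, leaning back past upright (stop 2.0). A stiff hinge holds it above about 0.6 rad; below that it falls until its snap tongue rests on the catch at about 0.08 rad, front edge 10 mm up. A push of about 11 N down at the front edge (double at mid-lid) rides it over the catch; it snaps to 0 and stays (under 0.01).
- lid_edge (a point): Point to push on, on the lid's outer face: middle of its length, 12 mm in from the free front edge, 112 mm from the hinge line; 50 mm above the bench when shut. Its frame turns with the lid: z is the face's outward normal (up when shut), x points to the hinge. The lid is a shell 124 x 190 x 20 mm; a springy tongue 34 mm wide juts 6 mm past its front edge and 15 mm below its rim.
- lid_hinge (a point): Middle of the hinge line, at the case's far edge: 62 mm behind its origin, 30 mm above the bench. The lid turns about the line through it along the case's y axis.
- part0: A small white turned plastic part (24 mm high, 24 mm across), standing in the middle, between the case and the micrometer; not part of the job. Its origin is the centre of its underside.
- part1: Another such white turned part, standing nearer the robot; not part of the job. Its origin is the centre of its underside.
- part2: Another such white turned part, standing farther back; not part of the job. Its origin is the centre of its underside.
- ring_gauge: A steel setting ring, 60 mm across, 18 mm high, lying flat behind the middle; not part of the job. Its origin is the centre of its underside.
- lens: A dark microscope objective, 34 mm across, 52 mm high, standing at the left; not part of the job. Its origin is the centre of its underside.
- cleaner: A white bottle of lens cleaner, 48 mm across, 120 mm high, standing at the left; not part of the job. Its origin is the centre of its underside.
- caliper: A digital caliper, 233 mm long, lying flat at the right; not part of the job. Its origin is the centre of its underside.
Things that resemble listed ones, but are neither listed nor needed, are in the scene too. Leave any orange look-alike of the micrometer alone. There is more than one size of the case; the job needs the larger.

How it is judged:
By the outcome, as a careful person would: the job done as asked, in the order asked, and still so for the second after the job is handed in, with the robot touching nothing.
It also fails if it takes over 53 s, if anything falls off the work surface, if the arm or the gripper's body presses on something with over 40 N, if the wrist force passes 120 N, or if a joint passes its speed limit or range.

## Robot

A 6-joint arm with a two-finger parallel gripper is mounted at the origin on the work surface. World frame = base frame: x ahead of the robot, y to its left, z up, the work surface at z = 0. Lengths are in m, angles in rad, forces in N, time in s.
With the tool pointing down it reaches from about 0.35 to 0.875 m from the base axis. Payload 4.2 kg.
Tool frame: the origin (TCP) lies at the very end of the fingers, on their centre line; the grasp point (between the pads) lies 19 mm behind it (tcp_to_grasp is the distance from the TCP to the grasp point, in m); z points along the fingers, y is the line along which they close (so a half turn about z gives the same grasp; the last joint's range is limited). The gripper opens to 85 mm and grips with 20 to 120 N. Pads are 22 mm wide; open, the fingers measure 114 mm over their backs; the gripper's body (76 mm by 85 mm) begins 54 mm behind the grasp point. The pads swing forward as they close: fully open they stand 13 mm farther back than shut.
Start: joints at [1.46, 0.385, 0.008, 0, -1.194, -0.259], TCP at [0.226, 0.583, 0.231] pointing down, gripper open.
Joint ranges: [-3.14, 3.14], [-1.21, 2.06], [-1.07, 1.41], [-3.16, 2.05], [-2.99, -0.16], [-3.1, 3.1]. Speed limits (rad/s): [2.79, 2.79, 3.14, 3.14, 3.14, 3.14].

## Interface

Orientations are given as a 3x3 rotation matrix whose columns are the frame's x, y, z axes.
In Python, from plant import * gives the robot as it stands. The module is installed in compiled form; this text tells all that it offers.
- The arm moves only by the tool carry_out, never from a script. Its argument "targets" is a list of rows, each a list of 5 numbers: the finger opening in cm, from 0 to 8.54, then the shift along the tool's x, y, z in cm, then the turn about the tool's z in rad. In form: [[hand, dx, dy, dz, twist], ...]. A call has 1 to 20 rows; each row is the pose to reach, as a shift and turn from the pose commanded when the call began, along the tool's axes at that moment; what a row does not reach only later rows make up. A row lasts 1/12 s, in which the tool goes at most 41.7 mm and 7.16 degrees, less where a joint would pass 70% of its speed; a pose out of reach is approached as far as the arm can. A call with a gripper value outside its range is refused whole. The fingers move at their own pace and stop on an object; "newtons" is the grip in N (left out, the last holds). Time passes only in rows, so rows that repeat a pose let the fingers close. It gives the time, the measured TCP pose, the force, the opening and the grip force at its end, in the units of the state.
- read_state(): the state, without advancing time (a new reading comes with each control period).
- camera(name): name is "scene" or "top"; returns (picture, depth): 420x560x3 uint8, blue, green, red; 420x560 float32, m along the optical axis (not along the pixel's ray), 0 where there is no reading.
- camera_info(name): a dict with "fx", "fy", "cx", "cy" (pixels), "R" (3x3) and "t" (3): a world point X has camera coordinates R X + t. Camera axes: x right, y down, z forward; pixel columns grow to the right and rows downward; lengths in m; the calibration is good to about 2 mm. A picture is of the moment at which its call begins. camera_info takes no time and is no camera call.
- sign_off(): hands the job in; it is judged then, once.
The state is a dict: "t": time; "joints": joint angles; "joint_vel": joint speeds; "joint_efforts": joint torques, N m; "position": TCP position; "tool_rot": TCP orientation; "force": force on the tool from outside, world axes, zero at the start; "wrist_torque": the same for the moment, N m; "opening": finger opening in m; "grasp_force": force on a finger pad.
Only numpy, scipy, OpenCV 4.12 (cv2) and the standard library are available. Lean on these libraries where they do the work, as an engineer would, in place of code of your own. Each camera call takes 0.05 s, during which the arm holds its last target. There are 200 camera calls.

## Working session

There is one attempt and no reset: what is moved stays moved. The work goes in short steps, Python scripts to look and compute and a tool call to move; the robot and the scene stay as the last step left them, time stands still between calls to the robot, and variables do not carry over. Pictures are saved under pics/ and viewed, at most 10 in all, crops included, and the job is handed in when it is done.

Besides the shell and the picture viewer there is one more tool, called by a JSON object that holds its "name" and its "arguments", one argument or row to a line. carry_out: Moves the arm, as the interface text tells. Its arguments: {"type":"object","properties":{"targets":{"type":"array","items":{"type":"array","items":{"type":"number"}}},"newtons":{"type":"number"}},"required":["targets"]}

```bash
mkdir -p pics; python3 - <<'E'
from plant import *
import cv2, numpy as np
s=read_state();print(s['position'],s['tool_rot'],s['opening'],s['t'])
for n in("scene","top"):
    p,d=camera(n);cv2.imwrite(f"pics/{n}0.png",p);np.savez(f"{n}0.npz",p=p,d=d)
    i=camera_info(n);print(n,i)
E
```

```text
[0.22565506 0.58220416 0.23021003] [[ 9.32338705e-01 -3.61585429e-01 -7.18757448e-04]
 [-3.61586133e-01 -9.32336372e-01 -2.08747685e-03]
 [ 8.46775006e-05  2.20612819e-03 -9.99997563e-01]] 0.08577413249525265 0.0
scene {'fx': 526.6146064204684, 'fy': 526.6146064204684, 'cx': 273.7266561707168, 'cy': 205.9661516759857, 'R': array([[-0.79531079,  0.60602677, -0.01457021],
       [ 0.51037208,  0.6564232 , -0.5555438 ],
       [-0.32711019, -0.44926621, -0.8313596 ]]), 't': array([ 0.42845239, -0.21590019,  1.63305316])}
top {'fx': 519.0519453219117, 'fy': 519.0519453219117, 'cx': 280.494368822329, 'cy': 211.13806841087373, 'R': array([[ 0.00320129, -0.99986777, -0.01594371],
       [-0.99409101, -0.00145204, -0.10854014],
       [ 0.10850264,  0.01619697, -0.9939642 ]]), 't': array([0.00505129, 0.50247279, 1.2270173 ])}
```

View pics/top0.png

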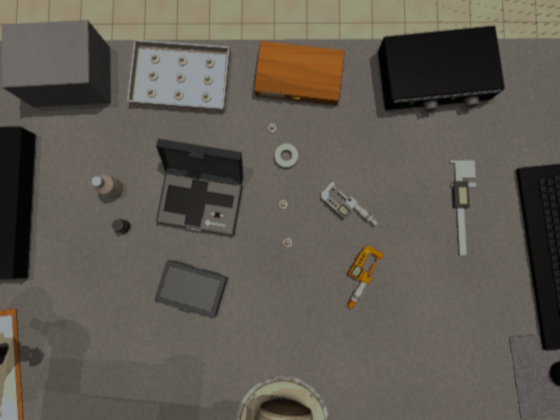

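View pics/scene0.png

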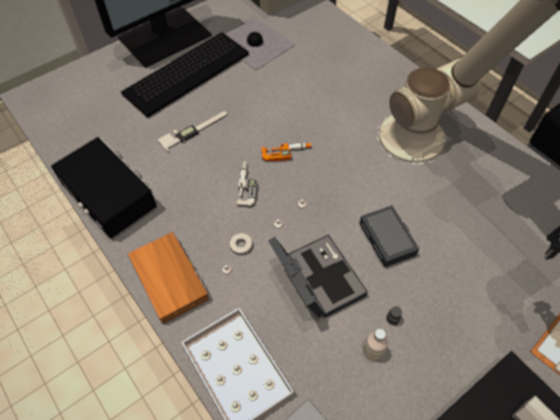

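The top view shows these things:
- The open large case is at (200,205), with its lid at (200,160) leaning back.
- A small closed case is at (190,288).
- Candidates for the micrometer are the silver one at (345,203), the orange look-alike at (365,275) and the caliper at (462,205). I choose the silver one, because the orange is to be left alone and the caliper is long and straight.

The scene view agrees: silver (246,185), orange (285,152), case (325,275). Next is a close crop.

```bash
cat > h.py <<'E'
import numpy as np, cv2
from plant import *
def ray(n,uv,z):
    i=camera_info(n);uv=np.atleast_2d(uv).astype(float)
    d=np.c_[(uv[:,0]-i['cx'])/i['fx'],(uv[:,1]-i['cy'])/i['fy'],np.ones(len(uv))]@i['R']
    c=-i['R'].T@i['t']; return c+d*((z-c[2])/d[:,2])[:,None]
def proj(n,X):
    i=camera_info(n);q=np.atleast_2d(X)@i['R'].T+i['t'];return q[:,:2]/q[:,2:]*[i['fx'],i['fy']]+[i['cx'],i['cy']]
def cloud(n,p,d):
    i=camera_info(n);v,u=np.mgrid[:420,:560]
    q=np.dstack([(u-i['cx'])/i['fx']*d,(v-i['cy'])/i['fy']*d,d]);return (q-i['t'])@i['R']
E
python3 - <<'E'
from h import *
f=np.load('top0.npz');p,d=f['p'],f['d']
a=cv2.resize(p[130:245,145:255],None,fx=5,fy=5,interpolation=cv2.INTER_CUBIC)[:575,:]
b=cv2.resize(p[175:235,312:385],None,fx=3.4,fy=3.4,interpolation=cv2.INTER_CUBIC)
o=np.zeros((575,800,3),np.uint8);o[:,:550]=a;o[:b.shape[0],550:550+b.shape[1]]=b[:, :250]
cv2.imwrite('pics/crop1.png',o)
P=cloud('top',p,d)
z=P[...,2]
print('bench',np.median(z[230:260,300:340]))
print('mic z',np.round(z[180:230:4,318:380:4]*1000).astype(int))
hsv=cv2.cvtColor(p,cv2.COLOR_BGR2HSV)
m=(z>0.006)&(d>0);m[:, :312]=0;m[:175]=0;m[235:]=0;m[:,385:]=0
v,u=np.nonzero(m);print(len(u),u.min(),u.max(),v.min(),v.max())
X=P[m];q=X[:,:2];c,(w),an=cv2.minAreaRect((q*1000).astype(np.float32));print(c,w,an,X[:,2].max())
E
```

```text
bench -0.0002151571016706926
mic z [[   4    2    1   -4   -3    0    4   -2    1   -4   -3    0    5   -6
    -2   -5]
 [  -2    2    3   13   17   -3    1    1    2    0   -2    1    4   -1
    -2 1274]
 [   1    1   15   16   15   -1    1    1   -1    0   -4   -4    7   -1
     2   -3]
 [  -1   16   15    0    0   14    5   -2    3   -3    2   -4    2   -1
    -1    0]
 [   0   19   17    4   -1   -1   10    1   20   -1    3    0   -1    1
     3    3]
 [   3   -4   20   21   21   -2    2   18   22   20    1    2    3    2
     2    3]
 [   5    0   11   20   22   20   21   17   23   27    1   -1    3    0
    -8    1]
 [  -5    1    2    2   23   23   22 1274   26   14   21   13    1 1274
     0   -1]
 [  -3    5    1    0    2   27   24   24   18    1   12   21   13    2
    -2    0]
 [   0   -1   -1   -1    1    1   23   19    1    0   -3   16   16   22
    -2   -3]
 [   2    4   -6    2    4    0    0   -2   -2    0   -2    4   11   17
     8    1]
 [  -1   -2    2   -4    4    0    0   -1    1   -1   -1    1    4    3
    18   -2]
 [   1    0   -4    0    1    6   -1    3    1    1    2    0    2    4
     1   -4]]
777 313 377 176 234
(519.5969848632812, -150.75624084472656) (144.63015747070312, 151.50901794433594) 2.438192129135132 0.028895632966809484
```

View pics/crop1.png

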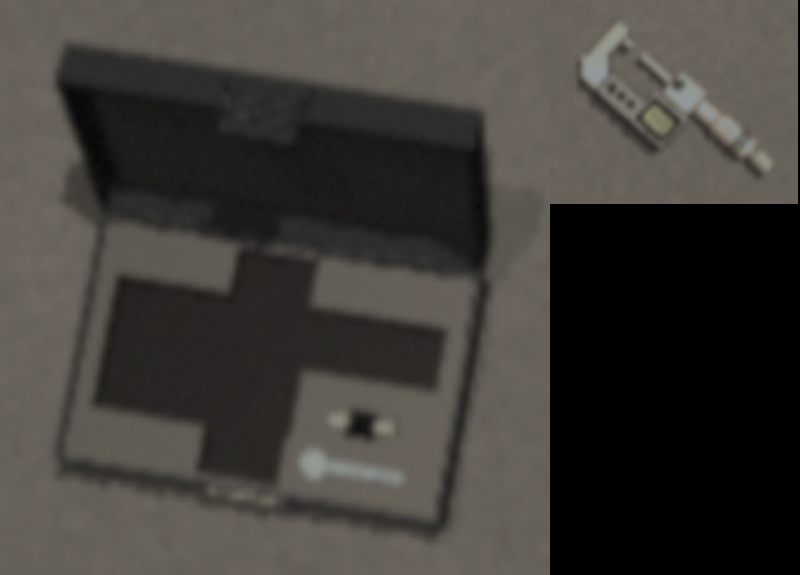

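The crop confirms the silver micrometer. Its display is at crop (657,118), boss at (685,92), thimble end at (770,163) and anvil at (622,30). The case recess is dark, with its narrow end to the right at (440,360) and the finger wells at (277,255) and (240,475). Next I measure both poses.

```bash
python3 - <<'E'
from h import *
from scipy.spatial.transform import Rotation as R
def fit(A,B): # 2D rigid A->B
    ca,cb=A.mean(0),B.mean(0);a,b=A-ca,B-cb
    th=np.arctan2((a[:,0]*b[:,1]-a[:,1]*b[:,0]).sum(),(a*b).sum())
    r=np.array([[np.cos(th),-np.sin(th)],[np.sin(th),np.cos(th)]]);t=cb-r@ca
    return th,t,(A@r.T+t-B)*1e3
U=np.array([[237,252],[317,262],[198,468],[280,484]]);uv=(U+.5)/5-.5+[145,130]
M=np.array([[56,26],[56,-14],[-56,26],[-56,-14]])/1e3
th,t,e=fit(M,ray('top',uv,.027)[:,:2]);print('case wells',th,t,e.round(1).tolist())
U=np.array([[108,339],[441,359]]);uv=(U+.5)/5-.5+[145,130];q=ray('top',uv,.027)[:,:2]
c,s=np.cos(th),np.sin(th);print('recess ends in case',((q-t)@np.array([[c,-s],[s,c]])*1e3).round(1))
U=np.array([[60,470],[440,530]]);uv=(U+.5)/5-.5+[145,130];q=ray('top',uv,.030)[:,:2]
print('front rim corners in case',((q-t)@np.array([[c,-s],[s,c]])*1e3).round(1))
for n in('top','scene'):
    f=np.load(n+'0.npz');p,d=f['p'],f['d'];P=cloud(n,p,d.copy());z=np.where(d>0,P[...,2],0)
    z=cv2.medianBlur(z.astype(np.float32),3)
    m=((z>.008)&(z<.04)).astype(np.uint8)
    k,l,st,ce=cv2.connectedComponentsWithStats(m)
    x=proj(n,[[.525,-.145,.015]])[0]
    j=min([j for j in range(1,k) if st[j,4]>60],key=lambda j:np.hypot(*(ce[j]-x)))
    v,u=np.nonzero(l==j);print(n,st[j],ce[j])
    g=ray(n,np.c_[u,v],.014)[:,:2].astype(np.float32)*1e3
    r=cv2.minAreaRect(g);print(r,'centroid',g.mean(0))
    cv2.imwrite(f'pics/m_{n}.png',m*255)
    # small parts
    for j in range(1,k):
        if 10<st[j,4]<800:
            print('  obj',ce[j].round(1),st[j,4],ray(n,ce[j],.02)[0].round(3)) 
# micrometer landmark fit in top, from crop: thimble tip, anvil end corner, housing corner
U=np.array([[770,164],[655,150]]);
uv=(np.array([[770-550,164],[655-550,150]])+.5)/3.4-.5+[312,175]
print(ray('top',uv,.012)*1e3)
E
```

```text
case wells -0.15148022518193072 [0.52166246 0.20503213] [[2.3, -0.2], [1.2, -0.5], [-2.6, 0.1], [-0.9, 0.5]]
recess ends in case [[  1.9  80.6]
 [ 16.9 -81.4]]
front rim corners in case [[-64.7  91.5]
 [-65.2 -94.9]]
top [321 182  57  44 747] [344.88487282 205.14056225]
((510.6109313964844, -158.0075225830078), (151.50738525390625, 55.40555191040039), 47.99707794189453) centroid [ 518.932   -150.63533]
  obj [85.  89.9] 601 [0.809 0.498 0.02 ]
  obj [393.7  92.3] 294 [ 0.801 -0.274  0.02 ]
  obj [154.9  58.2] 61 [0.891 0.324 0.02 ]
  obj [181.9  60.4] 58 [0.885 0.256 0.02 ]
  obj [209.   62.4] 60 [0.879 0.187 0.02 ]
  obj [152.2  75. ] 60 [0.847 0.33  0.02 ]
  obj [180.1  77.6] 65 [0.84  0.259 0.02 ]
  obj [207.5  79.5] 72 [0.835 0.19  0.02 ]
  obj [150.5  92.6] 64 [0.801 0.333 0.02 ]
  obj [295.4  97.8] 374 [ 0.787 -0.03   0.02 ]
  obj [178.1  94.3] 58 [0.797 0.263 0.02 ]
  obj [206.3  96.8] 61 [0.79  0.193 0.02 ]
  obj [485.8  98.8] 50 [ 0.784 -0.501  0.02 ]
  obj [453.9 102.9] 112 [ 0.773 -0.422  0.02 ]
  obj [271.2 127.3] 36 [0.712 0.03  0.02 ]
  obj [ 28.3 206.8] 796 [0.513 0.62
[... 1689 characters left out ...]
0.02 ]
  obj [225.9 267.8] 33 [0.719 0.032 0.02 ]
  obj [184.4 307.7] 302 [0.863 0.06  0.02 ]
  obj [392.2 318.5] 94 [0.475 0.394 0.02 ]
  obj [237.2 334.1] 64 [0.798 0.196 0.02 ]
  obj [221.2 344. ] 69 [0.842 0.192 0.02 ]
  obj [370.5 354.2] 90 [0.578 0.426 0.02 ]
  obj [205.1 354.4] 74 [0.886 0.19  0.02 ]
  obj [252.4 358.2] 75 [0.803 0.265 0.02 ]
  obj [557.7 366.2] 32 [0.256 0.71  0.02 ]
  obj [236.1 368.7] 79 [0.848 0.262 0.02 ]
  obj [219.5 379.3] 79 [0.892 0.258 0.02 ]
  obj [268.4 383.4] 81 [0.808 0.334 0.02 ]
  obj [251.7 394.4] 82 [0.853 0.331 0.02 ]
  obj [234.6 405.8] 84 [0.898 0.327 0.02 ]
[[ 475.73297798 -226.90412666   12.        ]
 [ 485.65677296 -144.84470503   12.        ]]
```

{"name": "carry_out", "arguments": {
  "targets": [
    [8.5, 53.6, 58.2, 13.0, 1.925],
    [8.5, 53.6, 58.2, 13.0, 1.925],
    [8.5, 53.6, 58.2, 13.0, 1.925],
    [8.5, 53.6, 58.2, 13.0, 1.925],
    [8.5, 53.6, 58.2, 13.0, 1.925],
    [8.5, 53.6, 58.2, 13.0, 1.925],
    [8.5, 53.6, 58.2, 13.0, 1.925],
    [8.5, 53.6, 58.2, 13.0, 1.925],
    [8.5, 53.6, 58.2, 13.0, 1.925],
    [8.5, 53.6, 58.2, 13.0, 1.925],
    [8.5, 53.6, 58.2, 13.0, 1.925],
    [8.5, 53.6, 58.2, 13.0, 1.925],
    [8.5, 53.6, 58.2, 13.0, 1.925],
    [8.5, 53.6, 58.2, 13.0, 1.925],
    [8.5, 53.6, 58.2, 13.0, 1.925],
    [8.5, 53.6, 58.2, 13.0, 1.925],
    [8.5, 53.6, 58.2, 13.0, 1.925],
    [8.5, 53.6, 58.2, 13.0, 1.925],
    [8.5, 53.6, 58.2, 13.0, 1.925],
    [8.5, 53.6, 58.2, 13.0, 1.925]
  ]
}}

```text
t: 1.77
position: [0.5162, -0.158, 0.0996]
tool_rot: [[-0.666, -0.746, -0.001], [-0.746, 0.666, -0.001], [0.001, 0.001, -1.0]]
force: [-0.0, 0.1, 0.2]
opening: 0.0849
grasp_force: 0.0
```

```bash
python3 - <<'E'
from h import *
for k in range(2): p,d=camera('scene')
s=read_state();print(s['t'],s['position'],s['tool_rot'].round(4) if hasattr(s['tool_rot'],'round') else s['tool_rot'],s['joints'])
u=proj('scene',[[.515,-.154,.02]])[0].astype(int);print(u)
cv2.imwrite('pics/g1.png',cv2.resize(p[u[1]-70:u[1]+70,u[0]-70:u[0]+70],None,fx=4,fy=4,interpolation=cv2.INTER_CUBIC))
E
```

```text
1.8667 [ 0.51503139 -0.15567831  0.09996966] [[-6.656e-01 -7.463e-01 -2.200e-03]
 [-7.463e-01  6.656e-01  1.000e-04]
 [ 1.400e-03  1.700e-03 -1.000e+00]] [ 7.95017581e-03  3.74847846e-01 -3.78637414e-01 -1.47347579e-04
 -8.19515402e-01 -7.36143392e-01]
[247 183]
```

View pics/g1.png

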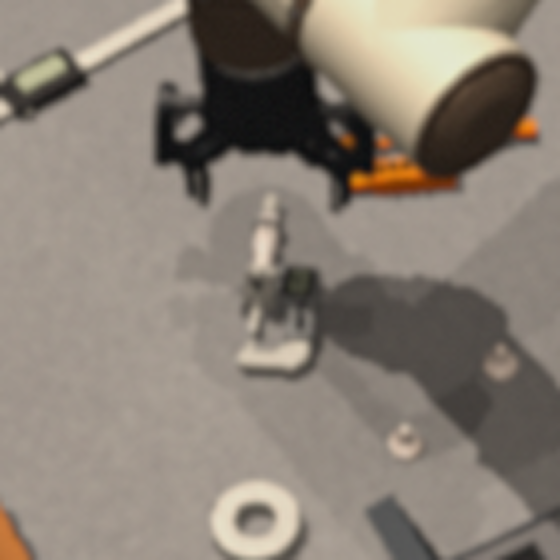

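The crop shows the fingers, at (195,180) and (345,185), straddling the line of the micrometer at (280,290). Next I descend.

{"name": "carry_out", "arguments": {
  "targets": [
    [8.5, 0, 0, 3.0, 0],
    [8.5, 0, 0, 6.0, 0],
    [8.5, 0, 0, 8.0, 0],
    [8.5, 0, 0, 9.0, 0],
    [8.5, 0, 0, 9.5, 0],
    [8.5, 0, 0, 9.6, 0],
    [8.5, 0, 0, 9.6, 0]
  ]
}}

```text
t: 2.45
position: [0.516, -0.1531, 0.0061]
tool_rot: [[-0.661, -0.75, 0.001], [-0.75, 0.661, -0.0], [-0.001, -0.001, -1.0]]
force: [-0.1, 0.4, 1.1]
opening: 0.0849
grasp_force: 0.0
```

{"name": "carry_out", "arguments": {
  "targets": [
    [7.0, 0, 0, 0, 0],
    [6.4, 0, 0, 0, 0],
    [5.8, 0, 0, 0, 0],
    [5.0, 0, 0, 0, 0],
    [4.5, 0, 0, 0, 0],
    [4.5, 0, 0, 0, 0],
    [4.5, 0, 0, 0, 0],
    [4.5, 0, 0, 0, 0],
    [4.5, 0, 0, 0, 0],
    [4.5, 0, 0, 0, 0]
  ],
  "newtons": 50
}}

```text
t: 3.28
position: [0.5158, -0.1536, 0.0066]
tool_rot: [[-0.662, -0.749, 0.002], [-0.749, 0.662, -0.0], [-0.001, -0.001, -1.0]]
force: [-1.7, 1.3, 6.0]
opening: 0.0523
grasp_force: 52.0
```

{"name": "carry_out", "arguments": {
  "targets": [
    [4.5, 0, 0, -1.0, 0],
    [4.5, 0, 0, -3.0, 0],
    [4.5, 0, 0, -6.0, 0],
    [4.5, 0, 0, -9.0, 0],
    [4.5, 0, 0, -11.0, 0],
    [4.5, 0, 0, -12.0, 0],
    [4.5, 0, 0, -12.0, 0],
    [4.5, 0, 0, -12.0, 0]
  ]
}}

```text
t: 3.95
position: [0.5145, -0.1535, 0.1248]
tool_rot: [[-0.663, -0.749, -0.001], [-0.749, 0.663, 0.001], [-0.0, 0.001, -1.0]]
force: [-0.9, 0.5, -3.1]
opening: 0.0523
grasp_force: 54.1
```

```bash
python3 - <<'E'
from h import *
p,d=camera('scene')
s=read_state();print(s['t'],s['position'],s['tool_rot'].round(4),s['opening'],s['grasp_force'],s['force'])
u=proj('scene',[[.515,-.154,.11]])[0].astype(int);print(u)
cv2.imwrite('pics/g2.png',cv2.resize(p[u[1]-60:u[1]+60,u[0]-60:u[0]+60],None,fx=4.5,fy=4.5,interpolation=cv2.INTER_CUBIC))
E
```

```text
4.0 [ 0.51392689 -0.15346232  0.12390907] [[-6.629e-01 -7.487e-01 -2.900e-03]
 [-7.487e-01  6.629e-01  8.000e-04]
 [ 1.400e-03  2.700e-03 -1.000e+00]] 0.05267163216360128 54.05402719974518 [-0.6159936   0.26365277 -3.93507081]
[245 163]
```

View pics/g2.png

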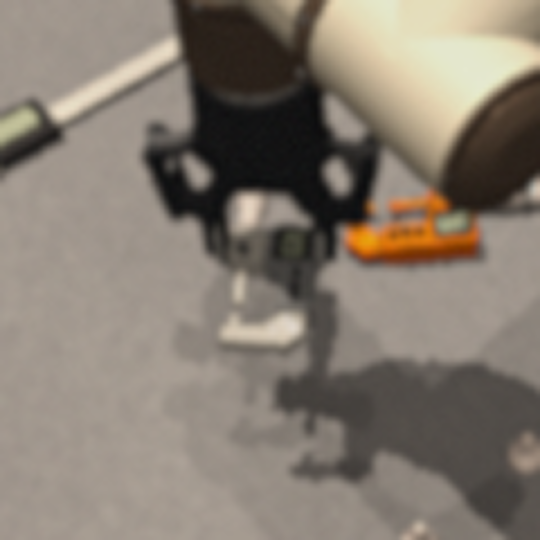

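The crop shows the micrometer held level between the pads at (265,245), with the frame end at (265,325). Next I carry it over the nest.

{"name": "carry_out", "arguments": {
  "targets": [
    [4.5, -2.0, 1.7, 0, -0.04],
    [4.5, -4.5, 3.8, 0, -0.1],
    [4.5, -7.0, 5.9, 0, -0.15],
    [4.5, -9.5, 8.0, 0, -0.2],
    [4.5, -12.0, 10.1, 0, -0.25],
    [4.5, -14.5, 12.2, 0, -0.3],
    [4.5, -17.0, 14.3, 0, -0.35],
    [4.5, -19.5, 16.4, 0, -0.4],
    [4.5, -22.0, 18.5, 0, -0.45],
    [4.5, -24.5, 20.6, 0.5, -0.5],
    [4.5, -26.5, 22.3, 1.5, -0.55],
    [4.5, -27.5, 23.2, 2.5, -0.573],
    [4.5, -27.9, 23.5, 3.0, -0.573],
    [4.5, -27.9, 23.5, 3.0, -0.573],
    [4.5, -27.9, 23.5, 3.0, -0.573],
    [4.5, -27.9, 23.5, 3.0, -0.573]
  ]
}}

```text
t: 5.33
position: [0.5239, 0.2097, 0.0951]
tool_rot: [[-0.152, -0.988, -0.001], [-0.988, 0.152, -0.001], [0.001, 0.001, -1.0]]
force: [-0.8, -0.3, -2.1]
opening: 0.0528
grasp_force: 54.0
```

```bash
python3 - <<'E'
from h import *
pt,d=camera('top');p,d=camera('scene')
s=read_state();print(s['t'],s['position'],s['tool_rot'].round(4),s['opening'],s['grasp_force'],s['force'])
u=[325,255]
a=cv2.resize(p[u[1]-75:u[1]+75,u[0]-65:u[0]+65],None,fx=3.9,fy=3.9,interpolation=cv2.INTER_CUBIC)[:580]
b=cv2.resize(pt[130:245,145:205],None,fx=4.5,fy=4.5,interpolation=cv2.INTER_CUBIC)
o=np.zeros((585,790,3),np.uint8);o[:a.shape[0],:a.shape[1]]=a;o[:b.shape[0],510:510+b.shape[1]]=b
cv2.imwrite('pics/g3.png',o)
E
```

```text
5.4333 [0.52427049 0.20991254 0.0957555 ] [[-1.522e-01 -9.883e-01  4.000e-04]
 [-9.883e-01  1.522e-01  2.000e-04]
 [-2.000e-04 -3.000e-04 -1.000e+00]] 0.05305301219411694 53.97917032241821 [-0.91017809  0.29344178 -3.84551058]
```

View pics/g3.png

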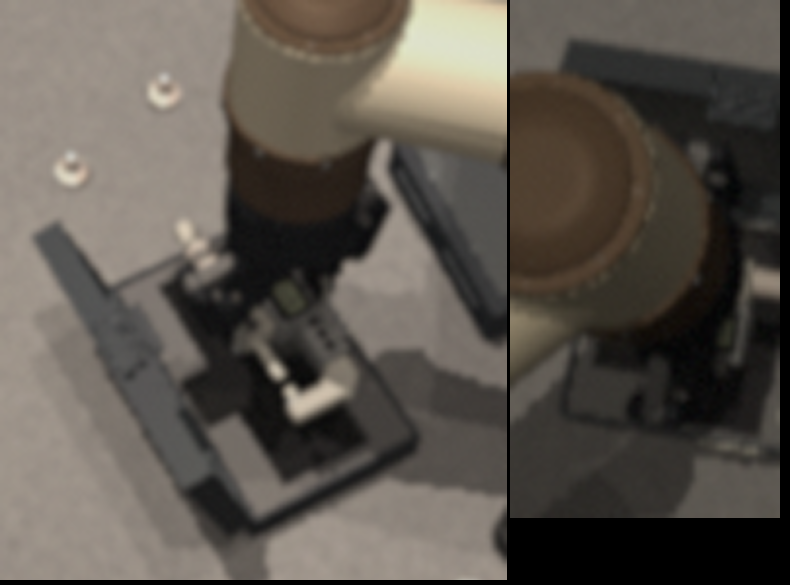

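The crop shows the thimble end at (190,235) toward the narrow end and the frame at (320,400) over the wide end. It lines up, so next I lower it.

{"name": "carry_out", "arguments": {
  "targets": [
    [4.5, -0.1, 0.1, 1.5, 0],
    [4.5, -0.1, 0.1, 3.0, 0],
    [4.5, -0.1, 0.1, 4.2, 0],
    [4.5, -0.1, 0.1, 5.0, 0],
    [4.5, -0.1, 0.1, 5.6, 0],
    [4.5, -0.1, 0.1, 6.0, 0],
    [4.5, -0.1, 0.1, 6.4, 0],
    [4.5, -0.1, 0.1, 6.6, 0],
    [4.5, -0.1, 0.1, 6.6, 0]
  ]
}}

```text
t: 6.18
position: [0.5232, 0.2121, 0.0292]
tool_rot: [[-0.15, -0.989, -0.0], [-0.989, 0.15, -0.0], [0.0, 0.0, -1.0]]
force: [0.2, 0.4, -2.4]
opening: 0.0529
grasp_force: 54.0
```

{"name": "carry_out", "arguments": {
  "targets": [
    [4.5, 0, 0, 0.1, 0],
    [4.5, 0, 0, 0.2, 0],
    [4.5, 0, 0, 0.3, 0],
    [4.5, 0, 0, 0.4, 0],
    [4.5, 0, 0, 0.5, 0],
    [4.5, 0, 0, 0.55, 0],
    [4.5, 0, 0, 0.6, 0],
    [4.5, 0, 0, 0.6, 0],
    [4.5, 0, 0, 0.6, 0]
  ]
}}

```text
t: 6.93
position: [0.5232, 0.2122, 0.0237]
tool_rot: [[-0.15, -0.989, 0.0], [-0.989, 0.15, -0.0], [-0.0, -0.0, -1.0]]
force: [-1.9, -0.9, 1.1]
opening: 0.0523
grasp_force: 54.5
```

{"name": "carry_out", "arguments": {
  "targets": [
    [5.0, 0, 0, 0.05, 0],
    [5.3, 0, 0, 0.05, 0],
    [5.5, 0, 0, 0, 0],
    [5.7, 0, 0, 0, 0],
    [6.0, 0, 0, 0, 0],
    [6.4, 0, 0, 0, 0],
    [6.8, 0, 0, 0, 0],
    [6.8, 0, 0, 0, 0],
    [6.8, 0, 0, -1.0, 0],
    [6.8, 0, 0, -3.0, 0],
    [6.8, 0, 0, -6.0, 0],
    [6.8, 0, 0, -9.0, 0],
    [6.8, 0, 0, -12.0, 0],
    [6.8, 0, 0, -15.0, 0],
    [6.8, 0, 0, -18.0, 0],
    [6.8, 0, 0, -20.0, 0],
    [6.8, 0, 0, -20.0, 0]
  ],
  "newtons": 20
}}

```text
t: 8.35
position: [0.5256, 0.2133, 0.2299]
tool_rot: [[-0.149, -0.989, 0.01], [-0.989, 0.15, 0.006], [-0.007, -0.009, -1.0]]
force: [-0.8, -0.0, 0.6]
opening: 0.0679
grasp_force: 0.0
```

```bash
python3 - <<'E'
from h import *
pt,d=camera('top');p,d1=camera('scene');np.savez('after.npz',p=p,d=d1,pt=pt,dt=d)
s=read_state();print(s['t'],s['position'],s['opening'],s['force'],s['joints'])
u=[325,265]
a=cv2.resize(p[u[1]-65:u[1]+65,u[0]-65:u[0]+65],None,fx=4.4,fy=4.4,interpolation=cv2.INTER_CUBIC)
cv2.imwrite('pics/g4.png',a)
# lid angle: point cloud of lid, in case frame
th=-.151;c,sn=np.cos(th),np.sin(th)
f=np.load('scene0.npz');f2=np.load('top0.npz')
for n,P in(('scene',cloud('scene',f['p'],f['d'].copy())),('top',cloud('top',f2['p'],f2['d'].copy()))):
    q=P.reshape(-1,3)-[.522,.205,0];x=q[:,0]*c+q[:,1]*sn;y=-q[:,0]*sn+q[:,1]*c;z=q[:,2]
    m=(abs(y)<85)&(abs(y)<.085)&(x>.04)&(x<.18)&(z>.02)&(z<.2)
    for zz in np.arange(.03,.18,.015):
        k=m&(abs(z-zz)<.006)
        if k.sum()>5: print(n,zz.round(3),k.sum(),np.percentile(x[k],[5,50,95]).round(3))
E
```

```text
8.45 [0.52322235 0.21233069 0.22476873] 0.06768281106827925 [-0.52798243  0.22794516 -1.00467122] [ 6.72230702e-01  2.85977760e-01 -1.54994526e-01 -3.98200114e-04
 -1.12702103e+00 -8.23219244e-01]
scene 0.03 459 [0.041 0.054 0.068]
scene 0.135 33 [0.113 0.117 0.119]
scene 0.15 442 [0.1   0.108 0.118]
scene 0.165 15 [0.089 0.091 0.098]
top 0.03 937 [0.042 0.061 0.077]
top 0.045 165 [0.078 0.081 0.084]
top 0.06 180 [0.083 0.086 0.089]
top 0.075 179 [0.088 0.09  0.093]
top 0.09 177 [0.092 0.095 0.098]
top 0.105 140 [0.097 0.1   0.102]
top 0.12 38 [0.1   0.102 0.104]
top 0.135 27 [0.107 0.114 0.118]
top 0.15 477 [0.097 0.105 0.114]
top 0.165 18 [0.085 0.088 0.095]
```

View pics/g4.png

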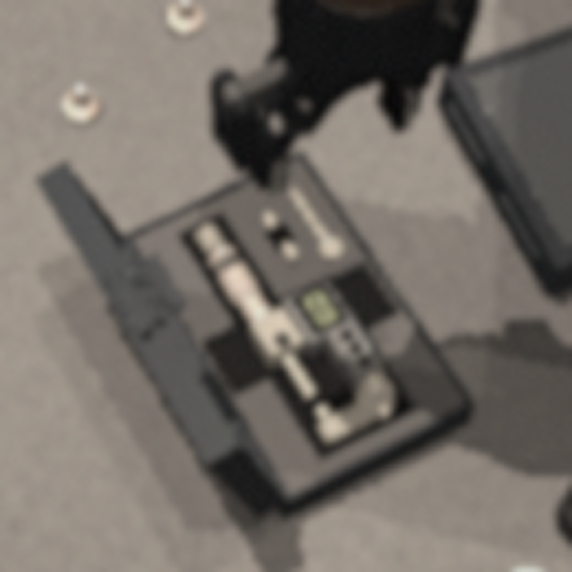

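The crop shows the micrometer seated in the recess, display up at (320,307), with the thimble in the narrow end at (210,240). The lid is at about 1.88 rad. Next I go behind the lid with the fingers closed.

{"name": "carry_out", "arguments": {
  "targets": [
    [0, 0.2, -3.0, -1.0, 0],
    [0, 0.4, -6.5, -1.0, 0],
    [0, 0.7, -10.0, -1.0, 0],
    [0, 0.7, -13.5, -1.0, 0],
    [0, 0.7, -15.5, -1.0, 0],
    [0, 0.7, -15.5, -1.0, 0],
    [0, 0.7, -15.5, 1.0, 0],
    [0, 0.7, -15.5, 4.0, 0],
    [0, 0.7, -15.5, 7.0, 0],
    [0, 0.7, -15.5, 9.5, 0],
    [0, 0.7, -15.5, 10.5, 0],
    [0, 0.7, -15.5, 10.5, 0],
    [0, 0.7, -15.5, 10.5, 0]
  ]
}}

```text
t: 9.53
position: [0.6753, 0.1819, 0.1184]
tool_rot: [[-0.15, -0.989, -0.0], [-0.989, 0.15, -0.001], [0.001, 0.0, -1.0]]
force: [0.7, -0.4, 0.7]
opening: -0.0003
grasp_force: 0.0
```

{"name": "carry_out", "arguments": {
  "targets": [
    [0, 0, 1.0, 0, 0],
    [0, 0, 2.0, 0, 0],
    [0, 0, 2.6, 0, 0],
    [0, 0, 3.2, 0, 0],
    [0, 0, 3.8, 0, 0],
    [0, 0, 4.4, 0, 0]
  ]
}}

```text
t: 10.03
position: [0.6322, 0.1889, 0.1196]
tool_rot: [[-0.15, -0.989, 0.002], [-0.989, 0.15, 0.001], [-0.001, -0.002, -1.0]]
force: [0.9, 0.4, 1.4]
opening: -0.0003
grasp_force: 0.5
```

{"name": "carry_out", "arguments": {
  "targets": [
    [0, 0, 0.6, 0, 0],
    [0, 0, 1.2, 0, 0],
    [0, 0, 1.8, 0, 0],
    [0, 0, 2.4, 0, 0],
    [0, 0, 3.0, 0, 0],
    [0, 0, 3.6, 0, 0]
  ]
}}

```text
t: 10.53
position: [0.5952, 0.1939, 0.1178]
tool_rot: [[-0.151, -0.989, -0.001], [-0.989, 0.151, -0.0], [0.0, 0.001, -1.0]]
force: [0.0, -0.6, -0.1]
opening: -0.0001
grasp_force: 0.4
```

```bash
python3 - <<'E'
from h import *
p,d1=camera('scene')
s=read_state();print(s['t'],s['position'],s['force'],s['grasp_force'])
cv2.imwrite('pics/g5.png',cv2.resize(p[180:330,240:390],None,fx=3.6,fy=3.6,interpolation=cv2.INTER_CUBIC))
E
```

```text
10.5833 [0.59393489 0.19393037 0.11759487] [-0.88446032 -0.0742498  -0.68155598] 0.06969791720621288
```

View pics/g5.png

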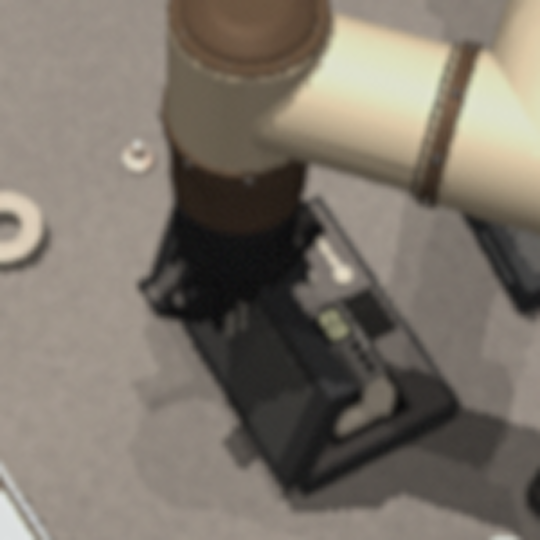

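The crop shows the lid being carried forward past upright, its face at (260,370), with the micrometer undisturbed at (335,325). I keep pushing.

{"name": "carry_out", "arguments": {
  "targets": [
    [0, 0, 0.7, 0, 0],
    [0, 0, 1.4, 0, 0],
    [0, 0, 2.1, 0, 0],
    [0, 0, 2.8, 0, 0],
    [0, 0, 3.5, 0, 0],
    [0, 0, 4.2, 0, 0],
    [0, 0, 4.8, 0.1, 0],
    [0, 0, 5.4, 0.3, 0],
    [0, 0, 6.0, 0.6, 0],
    [0, 0, 6.6, 0.9, 0],
    [0, 0, 7.2, 1.3, 0],
    [0, 0, 7.8, 1.7, 0],
    [0, 0, 8.4, 2.1, 0],
    [0, 0, 9.0, 2.5, 0],
    [0, 0, 9.4, 2.5, 0],
    [0, 0, 9.4, 2.5, 0]
  ]
}}

```text
t: 11.92
position: [0.5023, 0.208, 0.093]
tool_rot: [[-0.15, -0.989, -0.001], [-0.989, 0.15, -0.001], [0.001, 0.001, -1.0]]
force: [-0.2, -0.1, -0.7]
opening: 0.0005
grasp_force: 0.0
```

```bash
python3 - <<'E'
from h import *
p,d=camera('scene')
s=read_state();print(s['t'],s['position'],s['force'],s['grasp_force'])
cv2.imwrite('pics/g6.png',cv2.resize(p[180:330,240:390],None,fx=3.6,fy=3.6,interpolation=cv2.INTER_CUBIC))
th=-.151;c,sn=np.cos(th),np.sin(th);q=cloud('scene',p,d.copy()).reshape(-1,3)-[.522,.205,0]
x=q[:,0]*c+q[:,1]*sn;y=-q[:,0]*sn+q[:,1]*c
for a in range(-70,90,15):
    m=(abs(x*1e3-a)<5)&(y>.03)&(y<.085);print(a,m.sum(),np.percentile(q[m,2],[20,50,80]).round(3))
E
```

```text
11.9667 [0.50308677 0.20823452 0.09334542] [0.41200086 0.46184268 0.31553655] 0.0
-70 151 [0.421 0.427 0.43 ]
-55 245 [0.395 0.418 0.428]
-40 319 [0.076 0.399 0.422]
-25 348 [0.075 0.357 0.416]
-10 376 [0.071 0.331 0.41 ]
5 330 [0.067 0.352 0.41 ]
20 92 [0.06  0.062 0.065]
35 98 [0.056 0.058 0.061]
50 96 [0.053 0.055 0.058]
65 204 [0.001 0.033 0.051]
80 83 [-0.002  0.     0.003]
```

View pics/g6.png

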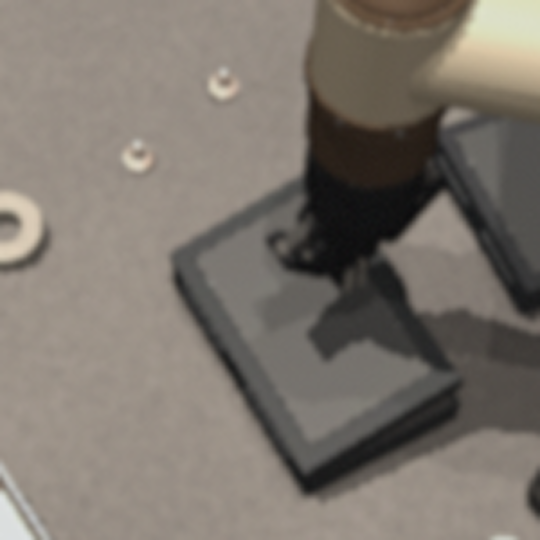

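The crop shows the lid down over the case, its front edge at (385,430) still slightly raised. I move over the push point and recheck its angle.

{"name": "carry_out", "arguments": {
  "targets": [
    [0, 0, 0.8, 0, 0],
    [0, 0, 1.6, 0, 0],
    [0, 0, 2.4, 0, 0],
    [0, 0, 3.2, 0, 0],
    [0, 0, 3.2, 0, 0]
  ]
}}

```text
t: 12.38
position: [0.47, 0.2128, 0.0934]
tool_rot: [[-0.15, -0.989, -0.001], [-0.989, 0.15, -0.0], [0.0, 0.001, -1.0]]
force: [0.0, -0.5, -0.9]
opening: 0.0002
grasp_force: 0.0
```

```bash
cat > lid.py <<'E'
from h import *
p,d=camera('scene');s=read_state();print(s['t'],s['position'],s['force'])
th=-.151;c,sn=np.cos(th),np.sin(th);q=cloud('scene',p,d.copy()).reshape(-1,3)-[.522,.205,0]
x=q[:,0]*c+q[:,1]*sn;y=-q[:,0]*sn+q[:,1]*c
m=(abs(x)<.055)&(abs(y)<.085)&(q[:,2]>.03)&(q[:,2]<.085)
for lo,hi in((.03,.085),(-.085,-.03),(-.085,.085)):
    k=m&(y>lo)&(y<hi);f=np.polyfit(x[k],q[k,2],1);print(k.sum(),f, np.polyval(f,-.05))
cv2.imwrite('pics/last.png',cv2.resize(p[180:330,240:390],None,fx=3.6,fy=3.6,interpolation=cv2.INTER_CUBIC))
E
python3 lid.py
```

```text
12.4333 [0.4708852  0.21305308 0.0935856 ] [ 0.80388276 -0.06909851 -0.23458523]
942 [-0.0735328   0.05608003] 0.05975666564874433
708 [-0.08298406  0.05632595] 0.06047515628936427
2601 [-0.07504405  0.05618966] 0.059941864710129945
```

{"name": "carry_out", "arguments": {
  "targets": [
    [0, 0, 0, 1.0, 0],
    [0, 0, 0, 2.2, 0],
    [0, 0, 0, 3.0, 0],
    [0, 0, 0, 3.4, 0],
    [0, 0, 0, 3.7, 0],
    [0, 0, 0, 4.0, 0],
    [0, 0, 0, 4.2, 0],
    [0, 0, 0, 4.4, 0],
    [0, 0, 0, 4.5, 0],
    [0, 0, 0, 4.5, 0]
  ]
}}

```text
t: 13.27
position: [0.472, 0.213, 0.0499]
tool_rot: [[-0.15, -0.989, 0.0], [-0.989, 0.15, -0.0], [0.0, -0.001, -1.0]]
force: [-3.7, -1.5, 12.5]
opening: 0.0003
grasp_force: 6.4
```

Position z 49.9 mm suggests it has snapped. I press a touch more, then retreat and check.

{"name": "carry_out", "arguments": {
  "targets": [
    [0, 0, 0, 0.2, 0],
    [0, 0, 0, 0.4, 0],
    [0, 0, 0, 0.5, 0],
    [0, 0, 0, 0.5, 0],
    [0, 0, 0, 0.5, 0]
  ]
}}

```text
t: 13.68
position: [0.4721, 0.213, 0.0494]
tool_rot: [[-0.148, -0.989, 0.002], [-0.989, 0.148, -0.0], [0.0, -0.002, -1.0]]
force: [-15.1, -3.7, 42.4]
opening: -0.0001
grasp_force: 21.4
```

{"name": "carry_out", "arguments": {
  "targets": [
    [0, 0, 0, -0.5, 0],
    [0, 0, 0, -2.0, 0],
    [0, 0, 0, -5.0, 0],
    [0, 0, 0, -8.0, 0],
    [0, 0, 0, -11.0, 0],
    [0, 0, 0, -14.0, 0],
    [0, 0, 0, -16.0, 0],
    [0, 0, 0, -16.0, 0],
    [0, 0, 0, -16.0, 0],
    [0, 0, 0, -16.0, 0]
  ]
}}

```text
t: 14.52
position: [0.4712, 0.2126, 0.2024]
tool_rot: [[-0.151, -0.989, -0.001], [-0.989, 0.151, -0.001], [0.001, 0.001, -1.0]]
force: [-0.4, 0.6, -0.3]
opening: -0.0001
grasp_force: 0.0
```

```bash
python3 lid.py
```

```text
14.5667 [0.47109386 0.21241178 0.20193176] [-0.49402156 -0.35574181 -0.21338758]
917 [0.00727664 0.05130778] 0.050943945856537484
803 [-0.00244236  0.05139914] 0.05152125664350444
2646 [0.00242752 0.05139334] 0.051271962477870324
```

View pics/last.png

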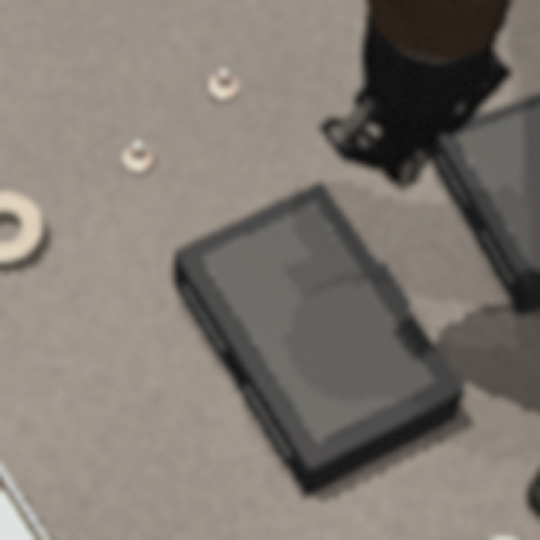

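The crop shows the lid flat and shut at (320,330), at 0 rad within noise. The gripper is clear at (420,130) and the white parts and ring are where they were.

```bash
python3 -c "
from plant import *
print(sign_off())"
```

```text
the job is handed in; nothing more can be done
None
```

The micrometer is in its recess, display up with the thimble in the narrow end. The lid is snapped fully shut, and I handed the job in at about 14.6 s on the robot clock.

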